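# Third hand: press a leg bracket against the datum rail

### The arm

A 6-joint arm with a two-finger parallel gripper is mounted at the origin on the work surface. World frame = base frame: x ahead of the robot, y to its left, z up, the work surface at z = 0. Lengths are in m, angles in rad, forces in N, time in s.
With the tool pointing down it reaches from about 0.35 to 0.95 m from the base axis. Payload 17.4 kg.
Tool frame: the origin (TCP) lies on the centre line of the jaws, within the pads' length; the fingertips stand 11 mm ahead of it and the grasp point (between the pads) lies 8 mm behind it; z points along the fingers, y is the line along which they close (so a half turn about z gives the same grasp; the last joint's range is limited). The gripper opens to 93 mm and grips with 3 to 60 N. Pads are 15 mm wide; open, the fingers measure 128 mm over their backs; the gripper's body (75 mm by 188 mm) begins 65 mm behind the grasp point.
Start: joints at [-0.038, 0.116, 1.442, -0, 1.584, -0.038], TCP at [0.675, -0, 0.23] pointing down, gripper open.
Joint ranges: [-2.83, 2.83], [-0.83, 2.19], [0.07, 2.5], [-1.14, 4.28], [0.01, 3], [-2.97, 2.97]. Speed limits (rad/s): [1.89, 1.89, 2.22, 3.14, 3.14, 3.14].

### API

Orientations are given as [roll, pitch, yaw] about the fixed x, y, z axes, in that order (R = Rz(yaw) Ry(pitch) Rx(roll)).
In Python, from plant import manip gives the robot as it stands.
- The arm moves only by the tool shift_gripper, called after "Request:" as name(argument=value, ...) on one line, values as JSON. Schema: {"type":"object","properties":{"segments":{"type":"object","properties":{"motion":{"type":"array","items":{"type":"array","items":{"type":"number"},"minItems":7,"maxItems":7},"minItems":1,"maxItems":20}},"additionalProperties":false,"required":["motion"]},"force":{"type":"number"},"only":{"type":"string"},"quiet":{"type":"boolean"},"lines":{"type":"string"}},"required":["segments"],"additionalProperties":false}. segments is an object whose key "motion" holds a list of rows, 1 to 20 of them, each of 7 numbers: a rotation vector rx, ry, rz in units of 0.25 rad, then dx, dy, dz in shares of the most that a row can go, 1 being 50 mm, then the opening from 0.0 (shut) to 1.0 (fully open); each row shifts and turns the commanded pose from where the row before left it, along the tool's axes as they then stand; what a row does not reach is not made up. A row lasts 1/10 s, in which the tool goes at most 0.05 m and 0.15 rad, less where a joint would pass 70% of its speed; a pose out of reach is approached as far as the arm can. The fingers move at their own pace and stop on an object; force is the grip in N (left out, the last holds). Time passes only in rows, so rows that do not move let the fingers close. The tool returns the time, the measured TCP pose, the force, the opening and the grip force at its end. only (a regular expression) keeps the lines of the reply that match it, lines (a string "A,B") keeps lines A to B, and quiet returns only ok. Input that does not fit is refused with a message, and nothing moves.
- manip.sense(): the state, without advancing time (a new reading comes with each control period).
- manip.snapshot(name): name is "scene" or "side" or "wrist"; returns a dict with "pixels" (400x640x3 uint8, red, green, blue), "camera_matrix" (3x3 intrinsics, pixels), "k1" (the pictures are not rectified: a ray, as slopes to the right and down, at radius r is drawn at 1 + k1 r^2 times it, then the intrinsics apply), "R" (3x3) and "t" (3): a world point X has camera coordinates R X + t; the wrist camera has in their place "mount" (4x4, takes a point from camera to tool coordinates, whose origin is the TCP and whose axes are the flange's). Camera axes: x right, y down, z forward; pixel columns grow to the right and rows downward; lengths in m; the calibration is good to about 2 mm. A picture is of the moment at which its call begins: read the wrist's pose just before it. There is no depth.
- manip.job_done(): hands the job in; it is judged then, once.
The state is a dict: "t": time; "qpos": joint angles; "joint_vel": joint speeds; "joint_torque": joint torques, N m; "position": TCP position; "tcp_rot": TCP orientation; "force": force on the tool from outside, world axes, zero at the start; "wrist_torque": the same for the moment, N m; "opening": opening from 0.0 (shut) to 1.0 (fully open); "finger_force": force on a finger pad.
Only numpy, scipy, OpenCV 4.12 (cv2) and the standard library are available. Lean on these libraries where they do the work, as an engineer would, in place of code of your own. Each camera call takes 0.05 s, during which the arm holds its last target. There are 200 camera calls.

### The job

Take the taller of the two loose leg brackets out of the parts tray and stand it on the round carrier plate, foot down, with its back flat and square against the steel rail and its two slots over the two tapped holes in front of the middle of the rail. Ease it up to the rail without banging it, then press it against the rail with a steady push of about 12 N for at least three seconds, so that a colleague can drive the screws, and finish the program while still holding it pressed there. Leave everything else on the bench where it is.

Things in the scene. Friction and masses are not known exactly. Their poses are not given: they have to be found in the camera images.
- leg: Taller leg bracket: bare aluminium angle, 0.10-0.15 kg, standing on its foot in the tray. Web 8 mm thick, 75 high, 60 wide (40 above 30 height); foot 8 thick, 60 wide, 48 deep with the web; two slots 6.4 x 16 mm, centred 30 mm from the back face, 14 mm either side. Origin: middle of the lower edge of the flat back face. +x out of the back face (web x -8 to 0, foot to x -48 mm), z up the web.
- leg_grip (a point): Middle of the taller bracket's web, 50 mm above the underside of its foot (x -4 mm in the bracket's frame; the same axes). Good to grip from above across the 8 mm web, closing along the bracket's x; fingertips 19 mm lower still clear the 20 mm high rail.
- short_leg: The other leg bracket in the tray, to be left there: the same shape, origin and axes, but its web is only 50 mm high.
- tray: Shallow grey plastic parts tray, fixed, 140 mm (x) by 220 mm (y), 22 mm high, walls and floor 3 mm; the two brackets stand on its floor side by side along y, backs roughly towards +x. Origin: centre of its underside.
- carrier: Round aluminium carrier plate, fixed, 400 mm across (lugs to 422), its top 40 mm above the granite, with six large bores. Over one bore beyond the rail stands a mounted black filter disc, 100 mm across, top 60 mm above the plate, centred 110 mm along +x and 90 mm along +y from the seat. Origin: centre of the plate, on the granite; axes as seat.
- rail: Ground steel datum rail screwed to the carrier, rigid: 170 mm long (y), 16 mm thick (x), 20 mm high above the plate. Its working face is at x = 0. Origin: in the plane of the plate's top, at the middle of the lower edge of the working face (the same point and axes as seat).
- seat (a point): Where the bracket's origin belongs: on the plate's top, middle of the lower edge of the rail's working face. +x points into the rail (the way to press), y along the rail, z up. Two dark tapped holes lie 30 mm in front of the face (x = -30 mm), 14 mm either side of the middle. When the bracket is home its axes match these.
- wrench: Bystander: open-ended steel wrench 150 mm long lying on the granite. Origin: its middle, underneath.
- driver: Bystander: screwdriver 190 mm long with black handle lying on the granite. Origin: its middle, on the granite.
- spare_cell: Bystander: a black filter disc in its aluminium ring, 100 mm across, 8 mm thick, lying on the granite. Origin: centre, underneath.
- handle: Bystander: upright knurled steel spindle, 38 mm across, 78 mm high. Origin: centre, underneath.
- screw_box: Bystander: clear box of cap screws 100 by 75 by 35 mm. Origin: centre, underneath.
- strap: Bystander: white clamp strap 110 by 28 mm with a black star knob, 51 mm high. Origin: middle of the strap, underneath.
- indicator: Bystander: dial indicator on a magnetic base 62 by 50 mm, post 210 mm high, arm reaching 150 mm out along its own -x. Origin: centre of the base, underneath.

How it is judged:
On the way, in this order (a step that is already met when the one before it is completed fails the run):
1. the taller bracket is lifted clear of the tray in the fingers (height (world z) of leg above 0.03 m and contact force between the fingers and leg above 1 N), for 0.2 s.
2. the bracket stands home on the carrier and is pressed against the rail with 6 to 20 N for 2 s (x of leg in the frame of seat between -0.0025 and 0.002 m and y of leg in the frame of seat between -0.005 and 0.005 m and z of leg in the frame of seat between -0.002 and 0.0025 m and angle between the x axis of leg and the x axis of seat, either way round below 0.06 rad and angle between leg's own z axis and vertical below 0.06 rad and contact force between leg and rail between 6 and 20 N and contact force between the fingers and leg above 1 N and linear speed of leg below 0.01 m/s), for 2 s.
At the end, for the whole second after the job is handed in: The taller bracket stands upright on the carrier (within 2.5 mm of the plate, 0.06 rad of upright), its back within 2.5 mm and 0.06 rad of the rail's face, within 5 mm of the seat along the rail, at rest, pressed on the rail with 6 to 20 N by the fingers (all of step 2); the arm keeps its last pose, push and grip.
It fails at once if the bracket is banged on the carrier or the rail (over 45 N) (contact force between leg and carrier above 45 N).
It fails at once if something else on the bench was moved by more than 15 mm (distance of any of short_leg, wrench, driver, spare_cell, handle, screw_box, strap, indicator from where it was at the start of the episode above 0.015 m).
It also fails if it takes over 51 s, if anything falls off the work surface, if the arm or the gripper's body presses on something with over 40 N, if the wrist force passes 120 N, or if a joint passes its speed limit or range.

## Working session

There is one attempt and no reset: what is moved stays moved. The work goes in short steps, Python scripts to look and compute and a tool call to move; the robot and the scene stay as the last step left them, time stands still between calls to the robot, and variables do not carry over. Pictures are saved under pics/ and viewed, at most 12 in all, crops included, and the job is handed in when it is done.

```bash
ls; mkdir -p pics
```

Create h.py:
```python
import numpy as np, cv2, json
from plant import manip
def snap(n):
    s=manip.sense(); d=manip.snapshot(n); d['s']=s; 
    if n=='wrist':
        from scipy.spatial.transform import Rotation as Ro
        T=np.eye(4); T[:3,:3]=Ro.from_euler('xyz',s['tcp_rot']).as_matrix() if np.size(s['tcp_rot'])==3 else np.array(s['tcp_rot']); T[:3,3]=s['position']
        C=T@np.array(d['mount']); d['R']=C[:3,:3].T; d['t']=-d['R']@C[:3,3]
    return d
def save(d,f): cv2.imwrite(f,np.array(d['pixels'])[:,:,::-1])
def ray(d,uv):
    K=np.array(d['camera_matrix']); p=np.atleast_2d(np.array(uv,float)).reshape(-1,1,2)
    k=np.array([d['k1'],0,0,0,0.]); n=cv2.undistortPoints(p,K,k).reshape(-1,2)
    R=np.array(d['R']); c=-R.T@np.array(d['t']); return c,(np.c_[n,np.ones(len(n))]@R)
def onz(d,uv,z):
    c,r=ray(d,uv); return c+r*((z-c[2])/r[:,2])[:,None]
def proj(d,X):
    R=np.array(d['R']); return cv2.projectPoints(np.atleast_2d(np.array(X,float)),cv2.Rodrigues(R)[0],np.array(d['t'],float),np.array(d['camera_matrix']),np.array([d['k1'],0,0,0,0.]))[0].reshape(-1,2)
```

Run:
```python
from h import *
for n in ['scene','side','wrist']:
    d=snap(n); save(d,f'pics/{n}0.png'); np.save(f'{n}0.npy',d,allow_pickle=True)
    print(n,np.round(-np.array(d['R']).T@d['t'],3),d['k1'])
print(manip.sense())
```

```text
pics
plant.py
scene [ 1.096 -0.587  1.179] -0.08291653225951717
side [-0.101  0.644  1.176] -0.10003138640588848
wrist [0.674 0.078 0.385] -0.036432653314591695
{'t': 0.15, 'qpos': array([-3.77924115e-02,  1.16360699e-01,  1.44209124e+00, -2.78107374e-05,
        1.58399414e+00, -3.77985031e-02]), 'joint_vel': array([-1.06325065e-03, -6.40355811e-04, -3.32773483e-03,  7.30033758e-05,
       -2.37329509e-04, -1.00063490e-03]), 'joint_torque': array([ 1.36530605e-03, -7.21765566e+01, -6.22949553e+01,  7.80155347e-02,
        2.25470052e-02,  2.06686866e-05]), 'position': array([ 6.74860910e-01, -6.65735380e-06,  2.29097719e-01]), 'tcp_rot': array([-3.14073878e+00, -4.46193483e-06,  1.57080206e+00]), 'force': array([ 0.31360817,  0.97425067, -1.18954674]), 'wrist_torque': array([0.0510078 , 0.04139572, 0.00463388]), 'finger_force': 0.0, 'opening': 0.9958554464072134}
```

View pics/scene0.png

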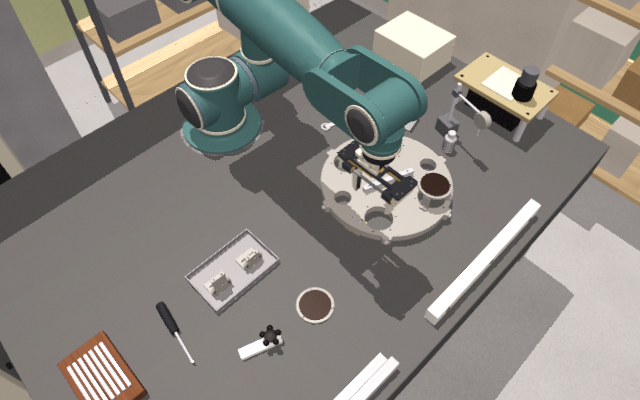

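View pics/wrist0.png

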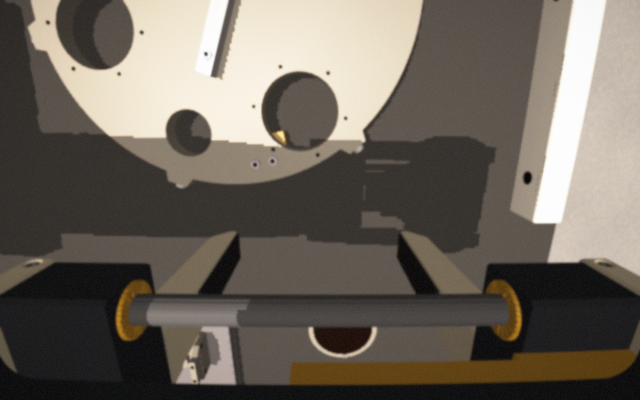

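The scene view shows the tray at about (232,270), with brackets at (217,283) and (250,258), and the carrier at (388,185). The wrist view shows the rail's end at (215,60). Next I'll enlarge both views of the tray and the rail.

Run:
```python
from h import *
L=lambda n:np.load(n+'0.npy',allow_pickle=True).item()
s=L('scene');d=L('side')
P=onz(s,[[217,283],[250,258],[232,270],[388,185]],.03);print(P.round(3))
q=proj(d,P);print(q.round(0))
def crop(d,c,w,h,k):
    x,y=int(c[0]-w/2),int(c[1]-h/2);x=max(0,min(640-w,x));y=max(0,min(400-h,y));print(x,y)
    return cv2.resize(np.array(d['pixels'])[y:y+h,x:x+w,::-1],None,fx=k,fy=k,interpolation=cv2.INTER_CUBIC)
a=np.hstack([crop(s,(232,270),80,75,5),crop(d,q[2],80,75,5)])
cv2.imwrite('pics/m1.png',a)
```

```text
[[ 0.495 -0.384  0.03 ]
 [ 0.496 -0.272  0.03 ]
 [ 0.491 -0.331  0.03 ]
 [ 0.59   0.191  0.03 ]]
[[389. 132.]
 [369. 150.]
 [381. 141.]
 [247. 224.]]
192 232
340 103
```

View pics/m1.png

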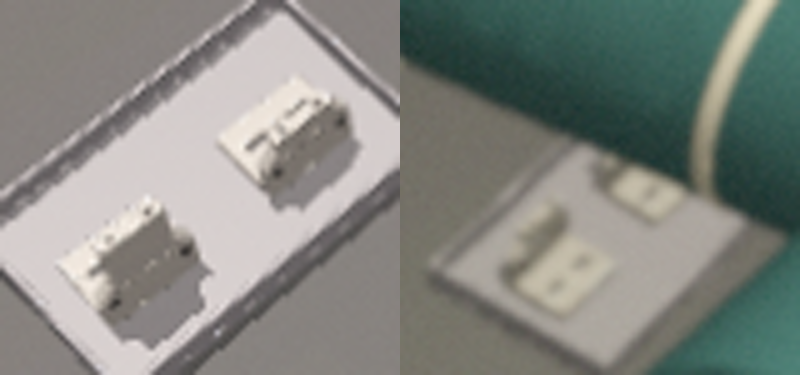

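View pics/side0.png

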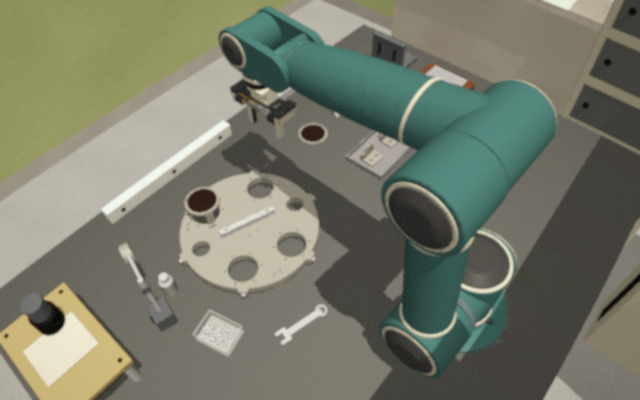

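Run:
```python
from h import *
w=np.load('wrist0.npy',allow_pickle=True).item()
print(onz(w,[[320,200],[320,100],[320,20],[200,360],[215,40]],.03).round(3), w['camera_matrix'])
```

```text
[[ 0.676 -0.025  0.03 ]
 [ 0.676  0.089  0.03 ]
 [ 0.676  0.169  0.03 ]
 [ 0.503 -0.265  0.03 ]
 [ 0.564  0.151  0.03 ]] [[307.70014287   0.         318.292478  ]
 [  0.         307.70014287 198.21239257]
 [  0.           0.           1.        ]]
```
Camera center sees y -0.025 when TCP y=0. For both: first, view rail: move to TCP so that camera covers the rail well: rail center est (0.59,.19)... carrier center. Rail in scene at about (395,180). Move to the seat view: TCP (0.57,0.10)... +0.1 in y gives rail at lower rows between v~20..120. Rail visible length 170mm. Rail end near at (0.564,0.151)? far end ~0.32. Need seat centre y~0.235. With TCP y=0.15, image v=100 →y .24, v=20→.32. Good. TCP x 0.58. Fine; check TCP z .229 clearances: filter disc top at 100mm. Fine.

Careful with the scale: shifts go in shares of 50 mm and turns go in units of 0.25 rad. That gives: 0.03 m is 0.6, -0.019 m is -0.38.

Request:
shift_gripper(segments={"motion":[[0, 0, 0, 0.6, -0.38, 0, 1], [0, 0, 0, 0.6, -0.38, 0, 1], [0, 0, 0, 0.6, -0.38, 0, 1], [0, 0, 0, 0.6, -0.38, 0, 1], [0, 0, 0, 0.6, -0.38, 0, 1], [0, 0, 0, 0, 0, 0, 1], [0, 0, 0, 0, 0, 0, 1]]})

```text
t: 0.85
position: [0.5798, 0.1504, 0.2297]
tcp_rot: [3.141, 0.0, 1.572]
force: [1.0, -0.6, 0.1]
opening: 1.0
finger_force: 0.0
```

Run:
```python
from h import *
d=snap('wrist'); save(d,'pics/w1.png'); np.save('w1.npy',d,allow_pickle=True); print(d['s']['position'],d['s']['joint_vel'].round(3))
```

```text
[0.57977982 0.15041095 0.22969241] [-0.029  0.013 -0.011 -0.001 -0.002 -0.006]
```

View pics/w1.png

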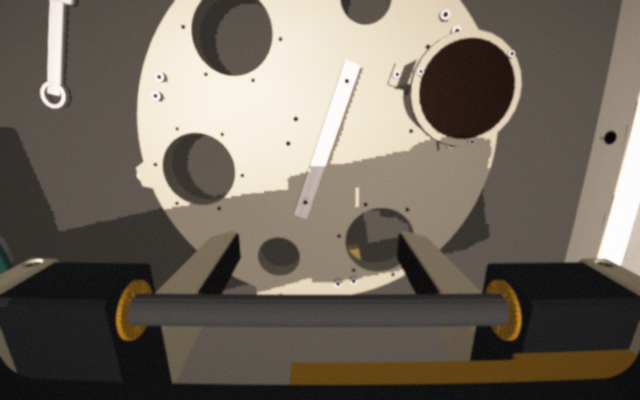

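The rail runs from (352,62) to (302,215), and the tapped holes are the dark dots at (295,118) and (288,143). The filter disc is at (467,88), so seat +x points right and slightly down in the image. Next I'll measure them and move to the tray.

Run:
```python
from h import *
d=np.load('w1.npy',allow_pickle=True).item(); im=np.array(d['pixels']); g=cv2.cvtColor(im,cv2.COLOR_RGB2GRAY).astype(float)
def cen(u,v,r=5):
    p=np.clip(np.median(g[v-r:v+r+1,u-r:u+r+1])-25-g[v-r:v+r+1,u-r:u+r+1],0,None)
    y,x=np.mgrid[v-r:v+r+1,u-r:u+r+1]; return (p*x).sum()/p.sum(),(p*y).sum()/p.sum()
h=[cen(295,118),cen(288,143)];H=onz(d,h,.04);print(np.round(h,1),H.round(4),np.linalg.norm(H[0]-H[1]))
# rail screws
# rail left edge: bright transitions on rows; saturation helps: rail is neutral, plate warm
b=im[:,:,0].astype(float)-im[:,:,2]; b=cv2.GaussianBlur(b,(0,0),.7)
L=[];Rr=[]
for v in range(72,208,4):
    uc=352-(v-62)*50/153.; us=np.arange(int(uc)-22,int(uc)+23); row=b[v,us]; m=row[20:25].mean()
    lo=np.median(row[:8]); th=(m+lo)/2
    inside=row<th
    i=22
    while i>0 and inside[i]: i-=1
    L.append((us[i]+(row[i]-th)/(row[i]-row[i+1]),v))
    if v in(72,132,200): print(v,row.round(0)[::3])
L=np.array(L);X=onz(d,L,.06)
vx,vy,x0,y0=cv2.fitLine(X[:,:2].astype(np.float32),cv2.DIST_HUBER,0,.001,.001).ravel()
if vy<0: vx,vy=-vx,-vy
res=(X[:,:2]-[x0,y0])@[-vy,vx]; print('dir',vx,vy,'yaw',-np.arctan2(vx,vy),'rms',res.std(), L[::6].round(1).tolist())
y=np.array([vx,vy]);x=np.array([vy,-vx]);M=H[:,:2].mean(0)
print('hole mid to face (want -.03)',(M-[x0,y0])@x); print('holes dir yaw',-np.arctan2(*( (H[0]-H[1])[:2])))
print('seat from holes',M+.03*x)
```

```text
[[295.4 118.5]
 [287.8 143.1]] [[0.5538 0.2201 0.04  ]
 [0.5449 0.1936 0.04  ]] 0.027971911032563627
72 [27. 27. 28. 28. 28. 12.  3.  3.  3.  4.  7. 27. 37. 30. 31.]
132 [26. 26. 25. 27. 26.  6.  4.  4.  3.  5. 21. 34. 32. 29. 29.]
200 [31. 32. 32. 32. 27. 19. 17. 12. 16. 18. 28. 32. 31. 31. 31.]
dir 0.32363057 0.9461835 yaw -0.32956406 rms 0.00042606387983997374 [[340.6, 72.0], [332.7, 96.0], [324.7, 120.0], [316.6, 144.0], [309.3, 168.0], [299.6, 192.0]]
hole mid to face (want -.03) -0.029984419628303664
holes dir yaw -0.3249081340791449
seat from holes [0.57773355 0.19712253]
```

Request:
shift_gripper(segments={"motion":[[0, 0, 0, -1, -0.16, 0, 1], [0, 0, 0, -1, -0.16, 0, 1], [0, 0, 0, -1, -0.16, 0, 1], [0, 0, 0, -1, -0.16, 0, 1], [0, 0, 0, -1, -0.16, 0, 1], [0, 0, 0, -1, -0.16, 0, 1], [0, 0, 0, -1, -0.16, 0, 1], [0, 0, 0, -1, -0.16, 0, 1], [0, 0, 0, -1, -0.16, 0, 1], [0, 0, 0, -1, -0.16, 0, 1], [0, 0, 0, -1, -0.16, 0, 1], [0, 0, 0, 0, 0, 0, 1], [0, 0, 0, 0, 0, 0, 1]]})

```text
t: 2.2
position: [0.4922, -0.3949, 0.2289]
tcp_rot: [-3.141, -0.001, 1.568]
force: [0.1, 0.1, 0.8]
opening: 0.999
finger_force: 0.0
```

Run:
```python
from h import *
d=snap('wrist'); save(d,'pics/w2.png'); np.save('w2.npy',d,allow_pickle=True); print(d['s']['position'],d['s']['joint_vel'].round(3))
```

```text
[ 0.49219114 -0.39491611  0.2288641 ] [ 0.042 -0.026  0.014  0.005  0.001  0.008]
```

View pics/w2.png

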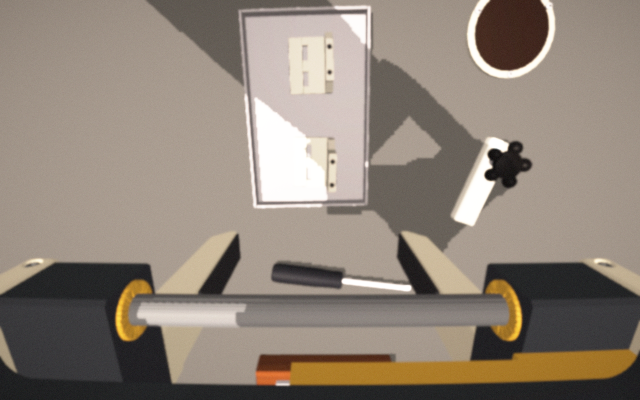

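The tray shows two brackets with their slots to the left (−x) and webs to the right. The upper web is near (329,65) and the lower near (332,165). I'll enlarge this to see which is taller.

Run:
```python
from h import *
d=np.load('w2.npy',allow_pickle=True).item()
im=np.array(d['pixels'])[:,:,::-1]
cv2.imwrite('pics/m2.png',np.hstack([cv2.resize(im[25:105,275:350],None,fx=5,fy=5,interpolation=cv2.INTER_CUBIC),cv2.resize(im[125:205,275:350],None,fx=5,fy=5,interpolation=cv2.INTER_CUBIC)]))
```

```text
(no output)
```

View pics/m2.png

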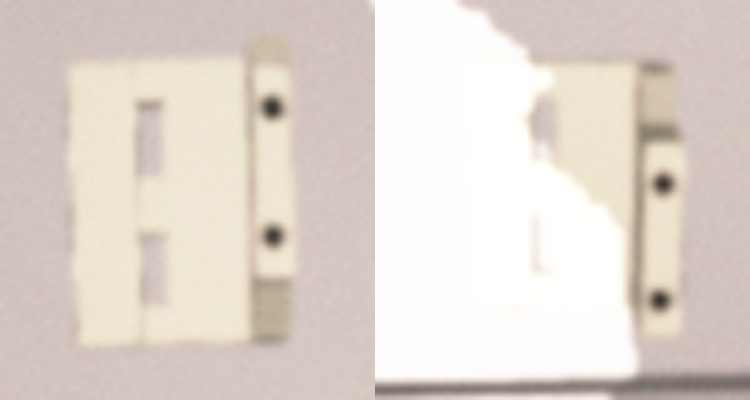

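Run:
```python
from h import *
d=np.load('w2.npy',allow_pickle=True).item(); s=np.load('scene0.npy',allow_pickle=True).item()
U=lambda a,b:(275+a/5-.4,25+b/5-.4); V=lambda a,b:(275+(a-375)/5-.4,125+b/5-.4)
up=[U(275,65),U(275,275),U(271,107),U(273,236),U(72,62),U(80,345)]
lo=[V(665,140),V(660,335),V(663,183),V(660,300)]
for n,p in(('up',up),('lo',lo)):
    for z in(.053,.078):
        X=onz(d,p,z);print(n,z,'topw',np.linalg.norm(X[0]-X[1]).round(4),'holes',np.linalg.norm(X[2]-X[3]).round(4),X[2:4].mean(0).round(4), 'scene px',proj(s,X[:2]).round(1).tolist())
print(onz(d,up[4:],.011))
```

```text
up 0.053 topw 0.0392 holes 0.0241 [ 0.5022 -0.2668  0.053 ] scene px [[257.7, 249.7], [246.5, 258.5]]
up 0.078 topw 0.0363 holes 0.0223 [ 0.5014 -0.2706  0.078 ] scene px [[255.1, 245.9], [244.5, 254.1]]
lo 0.053 topw 0.0434 holes 0.026 [ 0.506  -0.3827  0.053 ] scene px [[225.4, 276.5], [211.9, 286.6]]
lo 0.078 topw 0.0401 holes 0.0241 [ 0.5049 -0.3778  0.078 ] scene px [[224.6, 270.9], [211.9, 280.4]]
[[ 0.45907053 -0.23737458  0.011     ]
 [ 0.45932705 -0.29750118  0.011     ]]
```

Run:
```python
from h import *
d=np.load('w2.npy',allow_pickle=True).item(); s=np.load('side0.npy',allow_pickle=True).item()
g=cv2.cvtColor(np.array(d['pixels']),cv2.COLOR_RGB2GRAY).astype(float)
def cen(u,v,r=3):
    w=g[v-r:v+r+1,u-r:u+r+1];p=np.clip(.75*np.median(w)-w,0,None)
    y,x=np.mgrid[v-r:v+r+1,u-r:u+r+1]; return (p*x).sum()/p.sum(),(p*y).sum()/p.sum()
h=[cen(332,161),cen(332,185)];X=onz(d,h,.078);print(np.round(h,2),X.round(4),'yaw',-np.arctan2(*(X[0]-X[1])[:2]),'mid',X.mean(0))
V=lambda a,b:(275+(a-375)/5-.4,125+b/5-.4)
e=onz(d,[V(635,65),V(630,300)],.011);print('web front/foot line',e.round(4))
e=onz(d,[V(680,140),V(680,335),V(643,140),V(640,335)],.078);print('top corners',e.round(4))
print('indicator',onz(s,[[163,312],[127,248]],0).round(3))
```

```text
[[332.15 161.28]
 [331.48 184.64]] [[ 0.5051 -0.3658  0.078 ]
 [ 0.5046 -0.3898  0.078 ]] yaw -0.02000289560865865 mid [ 0.50485456 -0.37782743  0.078     ]
web front/foot line [[ 0.5011 -0.3479  0.011 ]
 [ 0.5    -0.4057  0.011 ]]
top corners [[ 0.5085 -0.3571  0.078 ]
 [ 0.5089 -0.3972  0.078 ]
 [ 0.5011 -0.3571  0.078 ]
 [ 0.5007 -0.3972  0.078 ]]
indicator [[0.573 0.527 0.   ]
 [0.816 0.472 0.   ]]
```

To row units: 0.045 m is 0.9, 0.04 m is 0.8.

Request:
shift_gripper(segments={"motion":[[0, 0, 0, 0.342, 0.254, 0.8, 0.6], [0, 0, 0, 0, 0, 0.9, 0.6], [0, 0, 0, 0, 0, 0.8, 0.6], [0, 0, 0, 0, 0, 0.6, 0.6], [0, 0, 0, 0, 0, 0.4, 0.6], [0, 0, 0, 0, 0, 0.18, 0.6], [0, 0, 0, 0, 0, 0, 0.6], [0, 0, 0, 0, 0, 0, 0.6]]}, force=30)

```text
t: 3.05
position: [0.5064, -0.376, 0.047]
tcp_rot: [3.14, 0.001, 1.571]
force: [-0.1, -0.8, 0.0]
opening: 0.602
finger_force: 0.0
```

Run:
```python
from h import *
d=snap('wrist'); save(d,'pics/w3.png'); print(d['s']['position'],d['s']['tcp_rot'],d['s']['opening'])
```

```text
[ 0.5063936  -0.37599557  0.04699565] [3.14046486e+00 8.79729922e-04 1.57125688e+00] 0.60160342838302
```

View pics/w3.png

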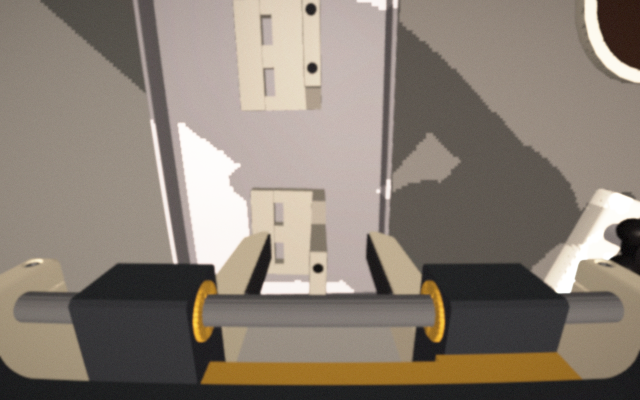

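The tall web sits between the jaws, its top hole at (318,268) on the jaw centreline. Closing and lifting.

Request:
shift_gripper(segments={"motion":[[0, 0, 0, 0, 0, 0, 0], [0, 0, 0, 0, 0, 0, 0], [0, 0, 0, 0, 0, 0, 0], [0, 0, 0, 0, 0, 0, 0], [0, 0, 0, 0, 0, 0, 0], [0, 0, 0, 0, 0, 0, 0], [0, 0, 0, 0, 0, 0, 0], [0, 0, 0, 0, 0, 0, 0]]}, force=30)

```text
t: 3.9
position: [0.5058, -0.376, 0.0457]
tcp_rot: [3.142, -0.0, 1.571]
force: [-0.3, 0.5, 0.4]
opening: 0.082
finger_force: 30.0
```

Request:
shift_gripper(segments={"motion":[[0, 0, 0, 0, 0, -0.2, 0], [0, 0, 0, 0, 0, -0.4, 0], [0, 0, 0, 0, 0, -0.8, 0], [0, 0, 0, 0, 0, -0.8, 0], [0, 0, 0, 0, 0, -0.6, 0], [0, 0, 0, 0, 0, 0, 0], [0, 0, 0, 0, 0, 0, 0], [0, 0, 0, 0, 0, 0, 0], [0, 0, 0, 0, 0, 0, 0]]})

```text
t: 4.8
position: [0.5054, -0.3757, 0.1842]
tcp_rot: [-3.14, -0.001, 1.571]
force: [-0.3, -0.7, -1.2]
opening: 0.083
finger_force: 30.0
```

```bash
python3 -c "
from h import *
print(manip.sense()['qpos'].round(3))
for n in ['scene','wrist']:
    d=snap(n);np.save(n+'4.npy',d,allow_pickle=True)
    if n=='wrist': save(d,'pics/w4.png')
"
```

```text
[-0.68   0.035  1.601 -0.     1.508 -0.68 ]
```

View pics/w4.png

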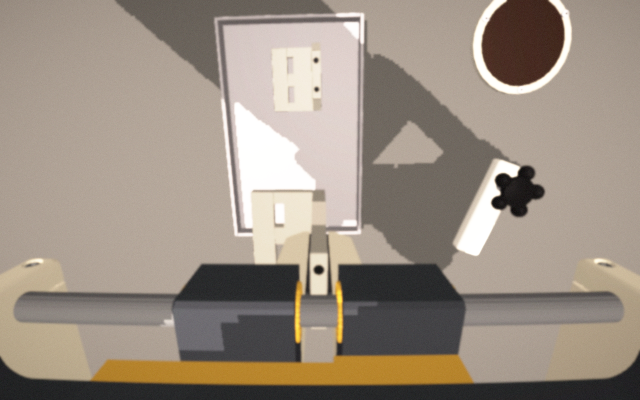

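Run:
```python
from h import *
d=np.load('wrist4.npy',allow_pickle=True).item(); g=cv2.cvtColor(np.array(d['pixels']),cv2.COLOR_RGB2GRAY).astype(float)
p=d['s']['position'];print(p,d['s']['tcp_rot'])
g=cv2.GaussianBlur(g,(0,0),.7)
for u in(285,300,305,312,318,322): print(u,g[184:196,u].round(0))
b=p[2]-.0427
print('foot edge',(onz(d,[[258,190],[300,190]],b+.008)-p).round(4),'wing',(onz(d,[[318,190]],b+.030)-p).round(4),'hole',(onz(d,[[318.5,269]],b+.075)-p).round(4))
```

```text
[ 0.505499   -0.37574787  0.18436509] [-3.14010556e+00 -1.19085763e-03  1.57083647e+00]
285 [254. 254. 254. 253. 244. 215. 181. 181. 203. 222. 230. 232.]
300 [254. 254. 254. 253. 244. 216. 182. 181. 204. 223. 230. 231.]
305 [254. 254. 254. 253. 247. 225. 191. 184. 204. 223. 231. 232.]
312 [254. 254. 254. 253. 249. 230. 194. 170. 173. 185. 192. 192.]
318 [208. 207. 207. 204. 194. 177. 156. 144. 140. 139. 139. 139.]
322 [207. 208. 207. 205. 196. 178. 156. 143. 138. 138. 139. 140.]
foot edge [[-0.0394  0.0292 -0.0347]
 [-0.0125  0.0292 -0.0347]] wing [[-0.001   0.0348 -0.0127]] hole [[-0.0006  0.0099  0.0323]]
```

To row units: 0.046 m is 0.92, 0.016 m is 0.32, 0.11 rad is 0.44.

Request:
shift_gripper(segments={"motion":[[0, 0, 0, 0.32, 0.034, 0, 0], [0, 0, 0, 0.92, 0.07, 0, 0], [0, 0, 0, 0.92, 0.07, 0, 0], [0, 0, 0, 0.92, 0.07, 0, 0], [0, 0, 0, 0.92, 0.07, 0, 0], [0, 0, 0, 0.92, 0.07, 0, 0], [0, 0, 0, 0.92, 0.07, 0, 0], [0, 0, 0, 0.92, 0.07, 0, 0], [0, 0, 0, 0.92, 0.07, 0, 0], [0, 0, 0, 0.92, 0.07, 0, 0], [0, 0, 0, 0.92, 0.07, 0, 0], [0, 0, 0, 0.92, 0.07, 0, 0], [0, 0, 0, 0.92, 0.07, 0, 0], [0, 0, 0, 0.32, 0.034, 0, 0], [0, 0, 0.44, 0, 0, 0, 0], [0, 0, 0.44, 0, 0, 0, 0], [0, 0, 0.432, 0, 0, 0, 0], [0, 0, 0, 0, 0, 0, 0], [0, 0, 0, 0, 0, 0, 0], [0, 0, 0, 0, 0, 0, 0]]})

```text
t: 6.9
position: [0.5511, 0.208, 0.1856]
tcp_rot: [-3.142, 0.0, 1.245]
force: [0.2, -0.2, -1.6]
opening: 0.082
finger_force: 30.0
```

Run:
```python
from h import *
s=manip.sense()
y=-.328;R=np.array([[np.cos(y),-np.sin(y)],[np.sin(y),np.cos(y)]])
print(s['position'].round(4),s['tcp_rot'].round(4),s['force'], 'tcp in seat',(R.T@(s['position'][:2]-[.5777,.1971])).round(4))
d=snap('wrist');save(d,'pics/w5.png');np.save('w5.npy',d,allow_pickle=True)
```

```text
[0.5511 0.208  0.1856] [-3.1416  0.      1.2452] [ 0.22676031 -0.15169148 -1.62622707] tcp in seat [-0.0287  0.0017]
```

View pics/w5.png

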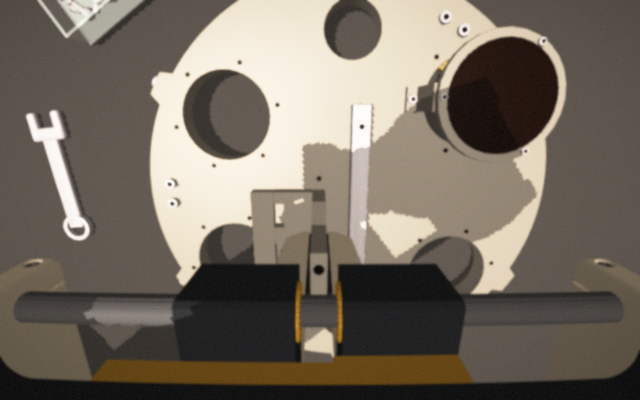

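The bracket is held square, and the rail's edge at (351,105–260) is vertical in the tool view. I'll re-measure the rail from this nearer view while descending part-way.

To row units: 0.03 m is 0.6, 0.02 m is 0.4.

Request:
shift_gripper(segments={"motion":[[0, 0, 0, 0, 0, 0.6, 0], [0, 0, 0, 0, 0, 0.6, 0], [0, 0, 0, 0, 0, 0.4, 0], [0, 0, 0, 0, 0, 0.2, 0], [0, 0, 0, 0, 0, 0.1, 0], [0, 0, 0, 0, 0, 0, 0], [0, 0, 0, 0, 0, 0, 0], [0, 0, 0, 0, 0, 0, 0]]})

```text
t: 7.75
position: [0.5517, 0.2082, 0.0917]
tcp_rot: [3.14, -0.001, 1.243]
force: [0.1, -0.6, -1.5]
opening: 0.085
finger_force: 30.0
```

Run:
```python
from h import *
def edge(d,rows,u0,w=9):
    im=np.array(d['pixels']).astype(float); g=cv2.GaussianBlur(im[:,:,0]-im[:,:,2],(0,0),.8)
    L=[]
    for v in rows:
        gr=-np.diff(g[v,u0-w:u0+w+1]); i=gr.argmax()
        if 0<i<len(gr)-1 and gr[i]>4:
            a,b,c=gr[i-1:i+2]; L.append((u0-w+i+.5+.5*(a-c)/(a-2*b+c),v))
    return np.array(L)
d=np.load('w5.npy',allow_pickle=True).item()
L=edge(d,range(108,225,4),351);X=onz(d,L,.06)
vx,vy,x0,y0=cv2.fitLine(X[:,:2].astype(np.float32),cv2.DIST_HUBER,0,.001,.001).ravel()
if vy<0:vx,vy=-vx,-vy
print(len(L),'yaw',-np.arctan2(vx,vy),'rms',((X[:,:2]-[x0,y0])@[-vy,vx]).std(),'face dist of seat',(np.array([.5777,.1971])-[x0,y0])@[vy,-vx])
# far rail end and hole
print('far hole px 319,178 ->',onz(d,[[319,178]],.04).round(4))
s=manip.sense();print(s['position'].round(4),s['tcp_rot'].round(4),s['force'].round(1))
d=snap('wrist');save(d,'pics/w6.png');np.save('w6.npy',d,allow_pickle=True)
```

```text
30 yaw -0.34494153 rms 0.00046731130877893405 face dist of seat 0.0018138339658211673
far hole px 319,178 -> [[0.5544 0.2202 0.04  ]]
[0.5517 0.2082 0.0917] [ 3.1404e+00 -9.0000e-04  1.2429e+00] [ 0.1 -0.6 -1.5]
```

To row units: 0.003 m is 0.06, 0.002 m is 0.04, 0.005 rad is 0.02.

Request:
shift_gripper(segments={"motion":[[0, 0, 0.02, 0, 0, 0.06, 0], [0, 0, 0, 0, 0, 0.04, 0], [0, 0, 0, 0, 0, 0.02, 0], [0, 0, 0, 0, 0, 0, 0], [0, 0, 0, 0, 0, 0, 0]]})

```text
t: 8.3
position: [0.5512, 0.208, 0.0846]
tcp_rot: [-3.142, 0.0, 1.238]
force: [0.6, 0.4, -0.2]
opening: 0.08
finger_force: 30.0
```

Request:
shift_gripper(segments={"motion":[[0, 0, 0, 0, 0, 0.02, 0], [0, 0, 0, 0, 0, 0, 0], [0, 0, 0, 0, 0, 0, 0]]})

```text
t: 8.6
position: [0.5512, 0.208, 0.0836]
tcp_rot: [-3.142, 0.0, 1.238]
force: [0.3, 0.3, -1.3]
opening: 0.084
finger_force: 30.0
```

Request:
shift_gripper(segments={"motion":[[0, 0, 0, 0, 0, 0.02, 0], [0, 0, 0, 0, 0, 0, 0], [0, 0, 0, 0, 0, 0, 0]]})

```text
t: 8.9
position: [0.5512, 0.208, 0.0826]
tcp_rot: [-3.142, 0.0, 1.238]
force: [0.7, -0.5, -1.0]
opening: 0.082
finger_force: 30.0
```

Request:
shift_gripper(segments={"motion":[[0, 0, 0, 0, 0, 0.01, 0], [0, 0, 0, 0, 0, 0, 0], [0, 0, 0, 0, 0, 0, 0]]})

```text
t: 9.2
position: [0.5513, 0.208, 0.0826]
tcp_rot: [3.141, -0.0, 1.238]
force: [-3.0, -2.1, 5.4]
opening: 0.083
finger_force: 30.0
```

Request:
shift_gripper(segments={"motion":[[0, 0, 0, 0, 0, 0.01, 0], [0, 0, 0, 0, 0, 0, 0], [0, 0, 0, 0, 0, 0, 0]]}, only="pos|force")

```text
position: [0.5513, 0.2081, 0.0826]
force: [-4.5, -2.0, 10.7]
finger_force: 30.0
```

To row units: -0.0009 m is -0.018, 0.005 m is 0.1.

Request:
shift_gripper(segments={"motion":[[0, 0, 0, 0, 0, -0.018, 0], [0, 0, 0, 0, 0.08, 0, 0], [0, 0, 0, 0, 0.1, 0, 0], [0, 0, 0, 0, 0.1, 0, 0], [0, 0, 0, 0, 0.08, 0, 0], [0, 0, 0, 0, 0.04, 0, 0], [0, 0, 0, 0, 0, 0, 0], [0, 0, 0, 0, 0, 0, 0]]})

```text
t: 10.3
position: [0.5704, 0.2014, 0.0826]
tcp_rot: [3.141, -0.0, 1.238]
force: [1.8, -0.5, 2.4]
opening: 0.084
finger_force: 30.0
```

Request:
shift_gripper(segments={"motion":[[0, 0, 0, 0, 0.01, 0, 0], [0, 0, 0, 0, 0.01, 0, 0], [0, 0, 0, 0, 0.01, 0, 0], [0, 0, 0, 0, 0, 0, 0], [0, 0, 0, 0, 0, 0, 0]]}, only="pos|force")

```text
position: [0.5714, 0.201, 0.0826]
force: [-3.5, 1.2, 4.6]
finger_force: 30.0
```

Request:
shift_gripper(segments={"motion":[[0, 0, 0, 0, 0.01, 0, 0], [0, 0, 0, 0, 0.01, 0, 0], [0, 0, 0, 0, 0, 0, 0], [0, 0, 0, 0, 0, 0, 0]]}, only="pos|force")

```text
position: [0.5725, 0.2007, 0.0826]
force: [-2.3, 1.3, 5.7]
finger_force: 30.0
```

To row units: 0.0005 m is 0.01, -0.0003 m is -0.006.

Request:
shift_gripper(segments={"motion":[[0, 0, 0, 0, 0.01, -0.006, 0], [0, 0, 0, 0, 0.01, 0, 0], [0, 0, 0, 0, 0, 0, 0], [0, 0, 0, 0, 0, 0, 0]]}, only="pos|force")

```text
position: [0.5734, 0.2002, 0.0826]
force: [0.1, 0.1, 0.2]
finger_force: 30.0
```

Request:
shift_gripper(segments={"motion":[[0, 0, 0, 0, 0.01, 0, 0], [0, 0, 0, 0, 0, 0, 0], [0, 0, 0, 0, 0, 0, 0]]}, only="pos|force")

```text
position: [0.5739, 0.2001, 0.0827]
force: [-0.7, 0.3, -1.6]
finger_force: 30.0
```

Request:
shift_gripper(segments={"motion":[[0, 0, 0, 0, 0.01, 0, 0], [0, 0, 0, 0, 0, 0, 0], [0, 0, 0, 0, 0, 0, 0]]}, only="pos|force")

```text
position: [0.5744, 0.2, 0.0828]
force: [-1.4, 0.6, -1.6]
finger_force: 30.0
```

Request:
shift_gripper(segments={"motion":[[0, 0, 0, 0, 0.01, 0, 0], [0, 0, 0, 0, 0, 0, 0], [0, 0, 0, 0, 0, 0, 0]]}, only="pos|force")

```text
position: [0.5749, 0.1998, 0.0829]
force: [-0.0, 0.0, -1.4]
finger_force: 30.0
```

Request:
shift_gripper(segments={"motion":[[0, 0, 0, 0, 0.01, 0, 0], [0, 0, 0, 0, 0, 0, 0], [0, 0, 0, 0, 0, 0, 0]]}, only="pos|force")

```text
position: [0.5753, 0.1997, 0.0829]
force: [-0.3, 0.9, -1.2]
finger_force: 30.0
```

Request:
shift_gripper(segments={"motion":[[0, 0, 0, 0, 0.006, 0, 0], [0, 0, 0, 0, 0, 0, 0], [0, 0, 0, 0, 0, 0, 0]]}, only="pos|rot|force")

```text
position: [0.5756, 0.1996, 0.0828]
tcp_rot: [-3.142, 0.0, 1.238]
force: [0.8, -0.0, -2.0]
finger_force: 30.0
```

Request:
shift_gripper(segments={"motion":[[0, 0, 0, 0, 0.01, 0, 0], [0, 0, 0, 0, 0, 0, 0], [0, 0, 0, 0, 0, 0, 0]]}, only="pos|force")

```text
position: [0.5758, 0.1995, 0.0828]
force: [-5.3, 0.9, 1.4]
finger_force: 30.0
```

Request:
shift_gripper(segments={"motion":[[0, 0, 0, 0, 0.01, 0, 0], [0, 0, 0, 0, 0, 0, 0], [0, 0, 0, 0, 0, 0, 0]]}, only="pos|force")

```text
position: [0.5759, 0.1994, 0.0828]
force: [-8.5, 2.4, 3.3]
finger_force: 30.0
```

Request:
shift_gripper(segments={"motion":[[0, 0, 0, 0, 0.01, 0, 0], [0, 0, 0, 0, 0, 0, 0], [0, 0, 0, 0, 0, 0, 0]]}, only="pos|rot|force")

```text
position: [0.576, 0.1994, 0.0827]
tcp_rot: [-3.139, 0.0, 1.238]
force: [-12.3, 1.8, 3.8]
finger_force: 30.1
```

Request:
shift_gripper(segments={"motion":[[0, 0, 0, 0, 0, 0, 0], [0, 0, 0, 0, 0, 0, 0], [0, 0, 0, 0, 0, 0, 0], [0, 0, 0, 0, 0, 0, 0], [0, 0, 0, 0, 0, 0, 0], [0, 0, 0, 0, 0, 0, 0], [0, 0, 0, 0, 0, 0, 0], [0, 0, 0, 0, 0, 0, 0], [0, 0, 0, 0, 0, 0, 0], [0, 0, 0, 0, 0, 0, 0]]}, only="pos|force")

```text
position: [0.576, 0.1994, 0.0827]
force: [-11.8, 1.9, 4.3]
finger_force: 30.1
```

Run:
```python
from h import *
F=[]
for i in range(10): d=snap('wrist' if i<9 else 'scene'); F.append(d['s']['force']); W=d if i<9 else W
F=np.array(F);print(F.mean(0).round(2),'push',(F@[.9467,-.3222,0]).round(1), manip.sense()['wrist_torque'].round(2))
im=np.array(W['pixels'])[:,:,::-1]; cv2.imwrite('pics/w7.png',cv2.resize(im[100:300,240:400],None,fx=3,fy=3,interpolation=cv2.INTER_CUBIC)[:600]); np.save('w7.npy',W,allow_pickle=True)
```

```text
[-11.87   2.12   4.38] push [-11.7 -11.9 -11.4 -11.4 -11.7 -11.3 -13.4 -12.6 -12.6 -11.1] [0.55 2.42 0.26]
```

View pics/w7.png

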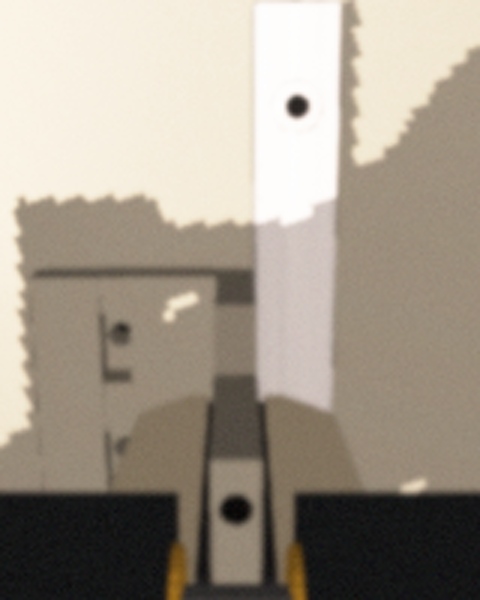

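The hole at crop (120,333) lies inside the slot (rows 297–382), and the back is flush along the rail's edge at x≈256. One last numeric check along the rail, then I'll finish the hold.

Run:
```python
from h import *
W=np.load('w7.npy',allow_pickle=True).item()
c=lambda a,b:(240+a/3-.33,100+b/3-.33)
S=onz(W,[c(104,297),c(104,382)],.048);H=onz(W,[c(120,333)],.04)
print('slot len',np.linalg.norm(S[0]-S[1]),'slot-hole along rail',((S.mean(0)-H[0])[:2]@[.3222,.9467]).round(4))
```

```text
slot len 0.01953313530924759 slot-hole along rail 0.001
```

Request:
shift_gripper(segments={"motion":[[0, 0, 0, 0, 0, 0, 0], [0, 0, 0, 0, 0, 0, 0], [0, 0, 0, 0, 0, 0, 0], [0, 0, 0, 0, 0, 0, 0], [0, 0, 0, 0, 0, 0, 0], [0, 0, 0, 0, 0, 0, 0], [0, 0, 0, 0, 0, 0, 0], [0, 0, 0, 0, 0, 0, 0], [0, 0, 0, 0, 0, 0, 0], [0, 0, 0, 0, 0, 0, 0], [0, 0, 0, 0, 0, 0, 0], [0, 0, 0, 0, 0, 0, 0], [0, 0, 0, 0, 0, 0, 0], [0, 0, 0, 0, 0, 0, 0], [0, 0, 0, 0, 0, 0, 0], [0, 0, 0, 0, 0, 0, 0], [0, 0, 0, 0, 0, 0, 0], [0, 0, 0, 0, 0, 0, 0], [0, 0, 0, 0, 0, 0, 0], [0, 0, 0, 0, 0, 0, 0]]})

```text
t: 17.5
position: [0.576, 0.1995, 0.0828]
tcp_rot: [-3.139, 0.0, 1.238]
force: [-11.4, 2.9, 4.5]
opening: 0.083
finger_force: 30.1
```

Run:
```python
from h import *
W=np.load('w7.npy',allow_pickle=True).item()
c=lambda a,b:(240+a/3-.33,100+b/3-.33)
y=-.333;yh=np.array([-np.sin(y),np.cos(y)])
hole=onz(W,[c(120,333)],.04)[0][:2]@yh
for n,p,z,e in(('foot edge top',c(150,276),.048,30),('foot edge bottom',c(150,268),.04,30),('wing top',c(234,305),.07,30),('web hole',c(235,509),.115,12),('slot end',c(118,382),.048,6)):
    print(n,((onz(W,[p],z)[0][:2]@yh-hole)*1000+14-e).round(1))
print('seat hole ref',(np.array([.5777,.1971])@yh+.014-hole)*1000)
```

```text
foot edge top -0.6
foot edge bottom -0.8
wing top -0.4
web hole -0.8
slot end -0.7
seat hole ref 0.1604165679599534
```

The five edge and hole checks agree that the bracket is within 1 mm of the seat along the rail. The push is steady at about 12 N.

```bash
python3 -c "
from plant import manip
print(manip.job_done())"
```

```text
the job is handed in; nothing more can be done
None
```

The taller bracket stands on the carrier with its back against the rail and its slots over the two tapped holes (within about 1 mm along the rail). It was pressed there at about 12 N for over three seconds, and I handed the job in with the arm still holding it; no verdict was returned.

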